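# Free the jammed clay stamp

## Task

The wooden clay stamp with the blue handle has jammed in its stand. With its foot down in the stand, rock it well over (8 degrees or so) towards each end of the stand in turn, so that both black cheeks gripping it are pushed back; then pull it out and stand it upright in the middle of the round cork mat.

Things in the scene. Friction and masses are not known exactly. Their poses are not given: they have to be found in the camera images.
- blue_stamp: Wooden clay stamp, 0.14 kg, 105 mm tall: a foot 44 mm (x) by 32 mm (y) by 50 mm high, its upper 19 mm only 38 mm long in x (a bevel lies between); on it an upright round blue handle 28 mm across, 50 to 105 mm above the underside. Origin: centre of the flat underside, z up. Starts upright in blue_stand, axes parallel. Red and yellow ones in like stands, 110 mm or more away, are not wanted.
- blue_stand: Its fixed pale wooden stand: 116 mm long (x), 62 wide (y), 48 high. Origin: centre of the underside; pocket floor 8 mm up. Guides 47 mm apart stop the foot sliding along x: pushed at the handle along x it tips about its lower edge. Black cheeks at its x faces, 37 to 53 mm up, are wedged over its bevel: a straight pull jams (50 N), but tipping pushes a cheek out with about 10 N.
- cheek_far (a joint): Black cheek at the stand's +x end: how far it is pushed outwards (+x), m; 0 at the start, 0.009 at most. A dry-friction slide (12 N) that stays where it is pushed; tipping the stamp 8 degrees that way moves it about 0.005. Both cheeks must be 0.003 or more out to clear the foot.
- cheek_near (a joint): Cheek at the stand's -x end: the same, outwards being -x.
- mat: Round cork mat lying fixed on the table, 160 mm in diameter, 5 mm thick. Origin: centre of its underside.
There are look-alikes about, which are no part of the job. What is shaped like the blue_stamp but orange or white is not meant.

How it is judged:
On the way, in this order (a step that is already met when the one before it is completed fails the run):
1. the blue stamp has been rocked both ways, its foot still down in the stand: both cheeks are pushed back by more than 3.2 mm (value of joint each of cheek_far, cheek_near above 0.0032 m and height (world z) of blue_stamp below 0.022 m), for 0.1 s.
2. the blue stamp is pulled out, clear above the stand (height (world z) of blue_stamp above 0.055 m), for 0.1 s.
At the end, for the whole second after the job is handed in: The blue stamp stands upright (within 10 degrees) and still on the cork mat, the centre of its foot within 40 mm of the mat's centre (horizontal distance between blue_stamp and mat below 0.04 m and height (world z) of blue_stamp between 0.002 and 0.012 m and angle between blue_stamp's own z axis and vertical below 0.17 rad and linear speed of blue_stamp below 0.02 m/s); the robot touches nothing.
It also fails if it takes over 42 s, if anything falls off the work surface, if the arm or the gripper's body presses on something with over 40 N, if the wrist force passes 120 N, or if a joint passes its speed limit or range.

## Robot

A 6-joint arm with a two-finger parallel gripper is mounted at the origin on the work surface. World frame = base frame: x ahead of the robot, y to its left, z up, the work surface at z = 0. Lengths are in m, angles in rad, forces in N, time in s.
With the tool pointing down it reaches from about 0.35 to 0.975 m from the base axis. Payload 7.1 kg.
Tool frame: the origin (TCP) lies midway between the tips of the shut fingers; the grasp point (between the pads) lies 19 mm behind it; z points along the fingers, y is the line along which they close (so a half turn about z gives the same grasp; the last joint's range is limited). The gripper opens to 88 mm and grips with 3 to 60 N. Pads are 20 mm wide; open, the fingers measure 115 mm over their backs; the gripper's body (75 mm by 178 mm) begins 61 mm behind the grasp point.
Start: joints at [1.126, 0.423, 1.63, -0, 1.089, -0.019], TCP at [0.258, 0.569, 0.223] pointing down, gripper open.
Joint ranges: [-3, 3], [-0.9, 2.11], [0.09, 2.58], [-1.31, 4.45], [0.11, 2.69], [-2.54, 2.54]. Speed limits (rad/s): [2.39, 2.39, 3.01, 3.14, 3.14, 3.14].

## Interface

Orientations are given as a unit quaternion [w, x, y, z].
In Python, from bench import env gives the robot as it stands.
- The arm moves only by the shell command python3 -m inch 'ROWS'. ROWS is JSON, a list of rows, each a list of 3 entries, a list of its own where there are three numbers: the turn, a rotation vector about the tool's x, y, z in rad, then the shift along the tool's x, y, z in mm, then the opening, from 0 (shut) to 1 (fully open). A call has 1 to 5 rows; each row is the pose to reach, as a shift and turn from the pose commanded when the call began, along the tool's axes at that moment; what a row does not reach only later rows make up. A row lasts 1/10 s, in which the tool goes at most 50 mm and 8.59 degrees, less where a joint would pass 70% of its speed; a pose out of reach is approached as far as the arm can. A call with a gripper value outside its range is refused whole. The fingers move at their own pace and stop on an object; the grip force is fixed at half the most. Time passes only in rows, so rows that repeat a pose let the fingers close. It gives the time, the measured TCP pose, the force, the opening and the grip force at its end, in the units of the state.
- env.observe(): the state, without advancing time (a new reading comes with each control period).
- env.read_camera(name): name is "scene" or "top"; returns a dict with "frame" (400x640x3 uint8, red, green, blue), "range_z" (400x640 float32, m along the optical axis (not along the pixel's ray), 0 where there is no reading), "mtx" (3x3 intrinsics, pixels), "world_to_cam" (4x4, takes a point from world to camera coordinates). Camera axes: x right, y down, z forward; pixel columns grow to the right and rows downward; lengths in m; the calibration is good to about 2 mm. A picture is of the moment at which its call begins.
- env.job_done(): hands the job in; it is judged then, once.
The state is a dict: "t": time; "qpos": joint angles; "joint_vel": joint speeds; "joint_efforts": joint torques, N m; "tool_pos": TCP position; "eef_rot": TCP orientation; "ft_force": force on the tool from outside, world axes, zero at the start; "moment": the same for the moment, N m; "grip_width": opening from 0.0 (shut) to 1.0 (fully open); "grip_force": force on a finger pad.
Only numpy, scipy, OpenCV 4.12 (cv2) and the standard library are available. Lean on these libraries where they do the work, as an engineer would, in place of code of your own. Each camera call takes 0.05 s, during which the arm holds its last target. There are 200 camera calls.

## Working session

There is one attempt and no reset: what is moved stays moved. The work goes in short steps, Python scripts to look and compute and a shell command to move; the robot and the scene stay as the last step left them, time stands still between calls to the robot, and variables do not carry over. Pictures are saved under pics/ and viewed, at most 10 in all, crops included, and the job is handed in when it is done.

```bash
ls; mkdir -p pics
cat > h.py <<'E'
import numpy as np,cv2
from bench import env
def cloud(c):
    d=c["range_z"];K=c["mtx"];v,u=np.mgrid[:d.shape[0],:d.shape[1]]
    p=np.stack([(u-K[0,2])/K[0,0]*d,(v-K[1,2])/K[1,1]*d,d,np.ones_like(d)],-1)
    return (p@np.linalg.inv(c["world_to_cam"]).T)[...,:3]
E
python3 - <<'E'
from h import *
for n in("top","scene"):
    c=env.read_camera(n);cv2.imwrite(f"pics/{n}0.png",c["frame"][...,::-1]);np.save(n+".npy",np.dstack([cloud(c),c["frame"]]))
    print(n,np.linalg.inv(c["world_to_cam"])[:3].round(3).tolist(),c["mtx"].round(1).tolist())
print(env.observe())
E
```

```text
pics
top [[0.026, -0.996, 0.09, 0.458], [-0.999, -0.023, 0.028, 0.008], [-0.026, -0.091, -0.996, 0.925]] [[366.7, 0.0, 322.0], [0.0, 366.7, 198.6], [0.0, 0.0, 1.0]]
scene [[-0.472, 0.652, -0.594, 1.128], [0.881, 0.347, -0.321, 0.355], [-0.003, -0.675, -0.738, 0.812]] [[442.8, 0.0, 321.3], [0.0, 442.8, 198.1], [0.0, 0.0, 1.0]]
{'t': 0.1, 'qpos': array([ 1.12600811e+00,  4.23747857e-01,  1.63057077e+00,  1.91661011e-06,
        1.08862560e+00, -1.90199953e-02]), 'joint_vel': array([ 0.00031241,  0.0002838 , -0.00351061, -0.00089306, -0.00153414,
       -0.00250488]), 'joint_efforts': array([ 9.65103027e-04, -5.45611775e+01, -2.74322069e+01,  6.44786353e-02,
        1.86704641e-02,  6.13772755e-06]), 'tool_pos': array([0.25791568, 0.56876692, 0.2220066 ]), 'eef_rot': array([-1.56143492e-04,  2.11280167e-01,  9.77425309e-01, -6.57504061e-04]), 'ft_force': array([ 0.55998357, -0.55178653,  0.74710498]), 'moment': array([-0.0381121 , -0.03525522, -0.01569187]), 'grip_force': 0.0, 'grip_width': 0.9967456912306292}
```

View pics/top0.png

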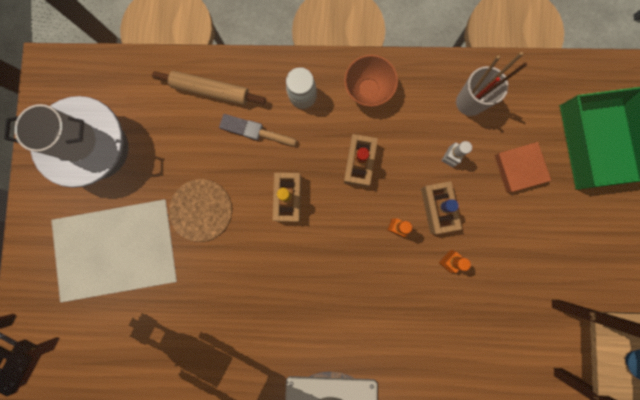

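View pics/scene0.png

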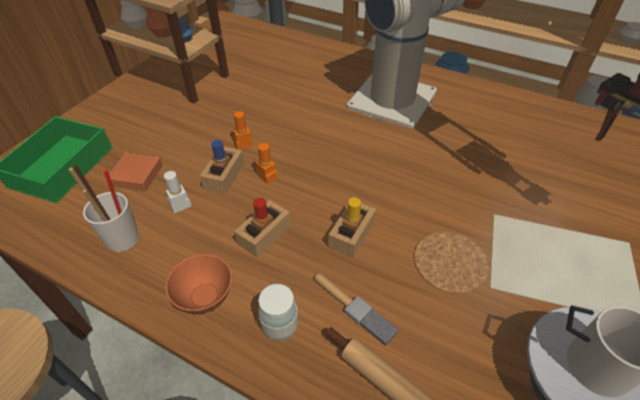

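The top view shows the blue stamp at about (451,206) in its stand at (443,208), and the mat at (200,210). The orange stamps are at (401,228) and (458,263), with the white one at (458,152).

Run:
```python
from h import *
for n in("top","scene"):
    a=np.load(n+".npy");P=a[...,:3];f=a[...,3:].astype(np.uint8);hsv=cv2.cvtColor(f,cv2.COLOR_RGB2HSV)
    x,y,z=P[...,0],P[...,1],P[...,2]
    box=(x>.3)&(x<.6)&(y<-.2)&(y>-.45)
    m=(hsv[...,0]>105)&(hsv[...,0]<130)&(hsv[...,1]>120)&box&(z>.03)
    Q=P[m];print(n,"blue",len(Q),Q.min(0).round(3),Q.max(0).round(3))
    t=Q[Q[:,2]>Q[:,2].max()-.006];print(" top",len(t),t.mean(0).round(4),((t.max(0)+t.min(0))/2).round(4))
    c=Q.mean(0)
    s=box&(z>.038)&(z<.054)&(np.hypot(x-c[0],y-c[1])<.085)
    lab=cv2.connectedComponentsWithStats(s.astype(np.uint8))
    i=1+np.argmax(lab[2][1:,4]);S=P[lab[1]==i]
    r=cv2.minAreaRect(S[:,:2].astype(np.float32)*1000);print(" stand",len(S),S[:,2].mean().round(4),r, lab[2][1:].tolist())
    hs=(hsv[...,2]>110)
    r=cv2.minAreaRect(P[(lab[1]==i)&hs][:,:2].astype(np.float32)*1000);print(" pale",r)
    # mat
    mm=(z>.0025)&(z<.0095)&(y>.2)&(y<.42)&(x>.3)&(x<.62)
    mm=cv2.morphologyEx(mm.astype(np.uint8),cv2.MORPH_OPEN,np.ones((5,5)))
    lab=cv2.connectedComponentsWithStats(mm);i=1+np.argmax(lab[2][1:,4]);S=P[lab[1]==i]
    print(" mat",len(S),S[:,2].mean(),cv2.minEnclosingCircle(S[:,:2].astype(np.float32)),S.mean(0))
a=np.load("top.npy");f=a[...,3:].astype(np.uint8)
b=np.load("scene.npy")[...,3:].astype(np.uint8)
A=cv2.resize(f[160:290,380:500],None,fx=4,fy=4,interpolation=3);B=cv2.resize(b[100:230,150:250],None,fx=4,fy=4,interpolation=3)
cv2.imwrite("pics/crop.png",np.hstack([A[:,:400],B[:,:400]])[...,::-1])
```

```text
top blue 42 [ 0.515 -0.263  0.111] [ 0.531 -0.245  0.117]
 top 40 [ 0.5232 -0.2545  0.1137] [ 0.5228 -0.254   0.1143]
 stand 844 0.0485 ((524.28076171875, -256.93157958984375), (115.89338684082031, 63.43204879760742), 11.728367805480957) [[425, 181, 37, 53, 844]]
 pale ((524.319580078125, -256.8043212890625), (115.88638305664062, 63.40947723388672), 11.8695068359375)
 mat 2360 0.005608959165834037 ((0.5075704455375671, 0.34081292152404785), 0.08082981407642365) [0.50658737 0.34452459 0.00560896]
scene blue 60 [ 0.518 -0.266  0.077] [ 0.54  -0.243  0.115]
 top 51 [ 0.5286 -0.255   0.1123] [ 0.5292 -0.2543  0.1121]
 stand 633 0.0467 ((527.4807739257812, -255.802734375), (119.9107894897461, 64.39936065673828), 11.51185417175293) [[200, 147, 42, 37, 633], [215, 161, 1, 1, 1], [223, 165, 1, 1, 1]]
 pale ((527.4807739257812, -255.802734375), (119.9107894897461, 64.39936065673828), 11.51185417175293)
 mat 60 0.004078828538285921 ((0.4976491332054138, 0.3913760781288147), 0.014636953361332417) [0.49798342 0.39164091 0.00407883]
```

View pics/crop.png

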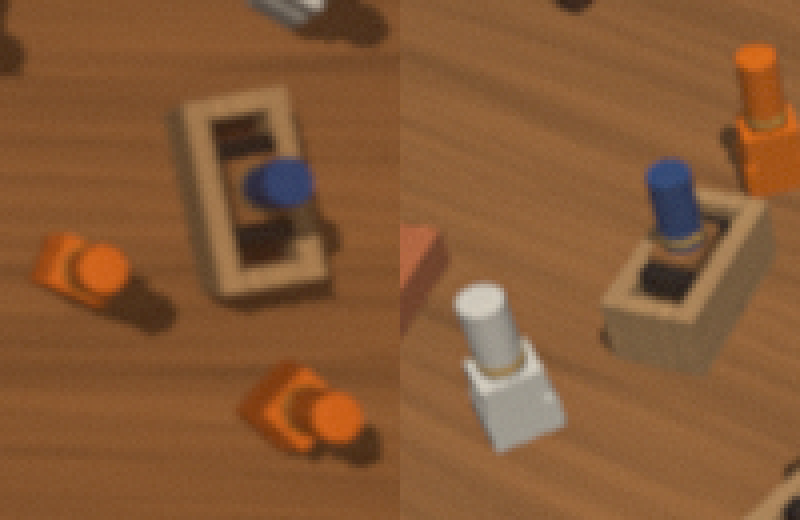

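The crop confirms it: blue stand centre is about (0.525, -0.256) with yaw +11.7°, 48 mm high and 116×63 mm, which matches the sizes given. The handle top is at z≈0.113 as expected, and the mat is at (0.507, 0.341) with radius 81 mm.

```bash
cat > go.py <<'E'
# go.py x y z yaw_deg [tilt_deg about tool y]: remaining turn/shift in tool axes for a tool-down pose (tool x at yaw)
import sys
from h import *
from scipy.spatial.transform import Rotation as R
x,y,z,yaw=map(float,sys.argv[1:5]); tilt=float(sys.argv[5]) if len(sys.argv)>5 else 0
s=env.observe();q=s["eef_rot"];A=R.from_quat([q[1],q[2],q[3],q[0]])
T=R.from_euler('z',yaw,degrees=True)*R.from_euler('x',180,degrees=True)*R.from_euler('y',tilt,degrees=True)
print("turn",(A.inv()*T).as_rotvec().round(4).tolist(),"shift",(A.inv().apply(np.array([x,y,z])-s["tool_pos"])*1000).round(1).tolist())
print("t",s["t"],"pos",s["tool_pos"].round(4),"q",s["qpos"].round(2),"F",s["ft_force"].round(1),"w",round(s["grip_width"],3),"gf",round(s["grip_force"],1))
E
python3 go.py .5255 -.2555 .2 11.7
```

```text
turn [-0.0006, 0.0017, 2.5116] shift [-584.1, -640.1, 22.9]
t 0.1 pos [0.2579 0.5688 0.222 ] q [ 1.13  0.42  1.63  0.    1.09 -0.02] F [ 0.6 -0.6  0.7] w 0.997 gf 0.0
```

```bash
python3 -m inch '[[[0,0,2.5],[-584,-640,20],1],[[0,0,2.5],[-584,-640,20],1],[[0,0,2.5],[-584,-640,20],1],[[0,0,2.5],[-584,-640,20],1],[[0,0,2.5],[-584,-640,20],1]]'; python3 go.py .5255 -.2555 .2 11.7
```

```text
t: 0.6
tool_pos: [0.3353, 0.3295, 0.2166]
eef_rot: [0.0, 0.557, 0.831, -0.0]
ft_force: [-0.0, -0.5, -0.2]
grip_width: 0.999
grip_force: 0.0
turn [-0.0, 0.0004, 1.756] shift [-613.4, -46.1, 16.8]
t 0.6 pos [0.3353 0.3295 0.2166] q [ 0.75  0.2   1.97 -0.    0.97  0.36] F [-0.  -0.5 -0.2] w 0.999 gf 0.0
```

```bash
python3 -m inch '[[[0,0,1.756],[-613,-46,17],1],[[0,0,1.756],[-613,-46,17],1],[[0,0,1.756],[-613,-46,17],1],[[0,0,1.756],[-613,-46,17],1],[[0,0,1.756],[-613,-46,17],1]]'; python3 go.py .5255 -.2555 .2 11.7
```

```text
t: 1.1
tool_pos: [0.414, 0.0923, 0.21]
eef_rot: [0.0, 0.823, 0.569, 0.0]
ft_force: [1.4, 0.5, -0.6]
grip_width: 1.0
grip_force: 0.0
turn [0.0001, -0.0002, 1.0056] shift [-286.0, 227.1, 10.0]
t 1.1 pos [0.414  0.0923 0.21  ] q [0.19 0.14 2.06 0.   0.94 0.55] F [ 1.4  0.5 -0.6] w 1.0 gf 0.0
```

```bash
python3 -m inch '[[[0,0,1.005],[-286,227,10],1],[[0,0,1.005],[-286,227,10],1],[[0,0,1.005],[-286,227,10],1],[[0,0,1.005],[-286,227,10],1],[[0,0,1.005],[-286,227,10],1]]'; python3 go.py .5255 -.2555 .2 11.7
```

```text
t: 1.6
tool_pos: [0.4916, -0.1455, 0.203]
eef_rot: [-0.0, 0.974, 0.228, -0.0]
ft_force: [1.2, 0.1, -0.1]
grip_width: 0.998
grip_force: 0.0
turn [-0.0002, 0.0001, 0.255] shift [-18.4, 113.6, 3.0]
t 1.6 pos [ 0.4916 -0.1455  0.203 ] q [-0.31  0.29  1.89  0.    0.96  0.8 ] F [ 1.2  0.1 -0.1] w 0.998 gf 0.0
```

```bash
python3 -m inch '[[[0,0,0.255],[-18,114,3],1],[[0,0,0.255],[-18,114,3],1],[[0,0,0.255],[-18,114,3],1],[[0,0,0.255],[-18,114,3],1],[[0,0,0.255],[-18,114,3],1]]'; python3 go.py .5255 -.2555 .075 11.7
python3 - <<'E'
from h import *
for n in("top","scene"):
    c=env.read_camera(n);cv2.imwrite(f"pics/{n}1.png",c["frame"][...,::-1])
a=cv2.imread("pics/scene1.png")[60:240,120:320];cv2.imwrite("pics/c1.png",cv2.resize(a,None,fx=3,fy=3))
E
```

```text
t: 2.1
tool_pos: [0.5258, -0.2521, 0.1995]
eef_rot: [-0.001, 0.994, 0.106, -0.001]
ft_force: [0.1, 0.7, 0.3]
grip_width: 1.002
grip_force: 0.0
turn [-0.0015, 0.0013, 0.0075] shift [-0.9, 3.4, 124.5]
t 2.1 pos [ 0.5258 -0.2521  0.1995] q [-0.47  0.39  1.74  0.    1.01  0.89] F [0.1 0.7 0.3] w 1.002 gf 0.0
```

View pics/c1.png

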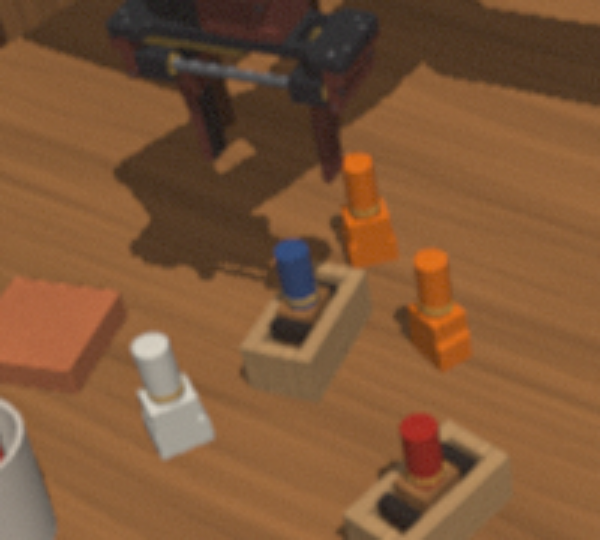

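The scene crop shows the open fingers lined up across the blue handle (crop 295,270), with the orange stamps well clear. Next is the descent.

```bash
python3 -m inch '[[[0,0,0.007],[-1,3,45],1],[[0,0,0.007],[-1,3,85],1],[[0,0,0.007],[-1,3,110],1],[[0,0,0.007],[-1,3,124],1],[[0,0,0.007],[-1,3,124],1]]'; python3 go.py .5255 -.2555 .075 11.7
```

```text
t: 2.7
tool_pos: [0.5253, -0.2547, 0.0748]
eef_rot: [-0.001, 0.995, 0.103, -0.001]
ft_force: [0.4, -0.6, 0.3]
grip_width: 0.994
grip_force: 0.0
turn [-0.0021, 0.0025, 0.0013] shift [0.0, 0.8, -0.2]
t 2.7 pos [ 0.5253 -0.2547  0.0748] q [-0.47  0.57  1.8   0.    0.77  0.89] F [ 0.4 -0.6  0.3] w 0.994 gf 0.0
```

```bash
python3 -m inch '[[[0,0,0],[0,0,0],0],[[0,0,0],[0,0,0],0],[[0,0,0],[0,0,0],0],[[0,0,0],[0,0,0],0],[[0,0,0],[0,0,0],0]]';python3 -m inch '[[[0,0,0],[0,0,0],0],[[0,0,0],[0,0,0],0],[[0,0,0],[0,0,0],0],[[0,0,0],[0,0,0],0],[[0,0,0],[0,0,0],0]]'; python3 go.py .5255 -.2555 .075 11.7
```

```text
t: 3.2
tool_pos: [0.5266, -0.2566, 0.0767]
eef_rot: [0.0, 0.995, 0.102, 0.0]
ft_force: [0.4, -0.2, -0.3]
grip_width: 0.582
grip_force: 0.0
t: 3.7
tool_pos: [0.5263, -0.2563, 0.0761]
eef_rot: [-0.0, 0.995, 0.102, -0.0]
ft_force: [0.2, -0.4, 0.9]
grip_width: 0.315
grip_force: 30.0
turn [-0.0002, 0.0001, -0.0004] shift [-0.6, -0.9, 1.1]
t 3.7 pos [ 0.5263 -0.2563  0.0761] q [-0.47  0.57  1.8   0.    0.77  0.89] F [ 0.2 -0.4  0.9] w 0.315 gf 30.0
```

```bash
python3 -m inch '[[[0,-0.02,0],[3,0,-0.3],0],[[0,-0.04,0],[4.5,0,-0.7],0],[[0,-0.06,0],[6,0,-1],0],[[0,-0.075,0],[7,0,-1.2],0],[[0,-0.087,0],[7.5,0,-1.5],0]]'; python3 go.py .5263 -.2563 .0761 11.7
```

```text
t: 4.2
tool_pos: [0.5321, -0.255, 0.0776]
eef_rot: [0.004, 0.994, 0.102, -0.046]
ft_force: [-6.4, -3.1, 2.8]
grip_width: 0.316
grip_force: 30.0
turn [-0.0007, 0.0921, -0.0] shift [-5.8, 0.0, 2.0]
t 4.2 pos [ 0.5321 -0.255   0.0776] q [-0.44  0.6   1.74 -0.07  0.88  0.98] F [-6.4 -3.1  2.8] w 0.316 gf 30.0
```

```bash
python3 -m inch '[[[0,-0.03,0],[2,0,-0.5],0],[[0,-0.06,0],[4,0,-1],0],[[0,-0.09,0],[6,0,-1.5],0],[[0,-0.1,0],[7,0,-1.8],0],[[0,-0.1,0],[7,0,-1.8],0]]'; python3 go.py .5263 -.2563 .0761 11.7
python3 - <<'E'
from h import *
for n in("top","scene"):
    c=env.read_camera(n);cv2.imwrite(f"pics/{n}2.png",c["frame"][...,::-1])
a=cv2.imread("pics/scene2.png")[80:220,150:290];b=cv2.imread("pics/top2.png")[150:290,380:520]
cv2.imwrite("pics/c2.png",cv2.resize(np.hstack([a,b]),None,fx=2.8,fy=2.8,interpolation=3))
E
```

```text
t: 4.7
tool_pos: [0.5381, -0.2538, 0.0788]
eef_rot: [0.009, 0.99, 0.102, -0.097]
ft_force: [-9.7, -2.2, 6.8]
grip_width: 0.317
grip_force: 30.0
turn [-0.0009, 0.1947, 0.0002] shift [-11.4, 0.1, 5.0]
t 4.7 pos [ 0.5381 -0.2538  0.0788] q [-0.4   0.64  1.67 -0.13  1.    1.04] F [-9.7 -2.2  6.8] w 0.317 gf 30.0
```

View pics/c2.png

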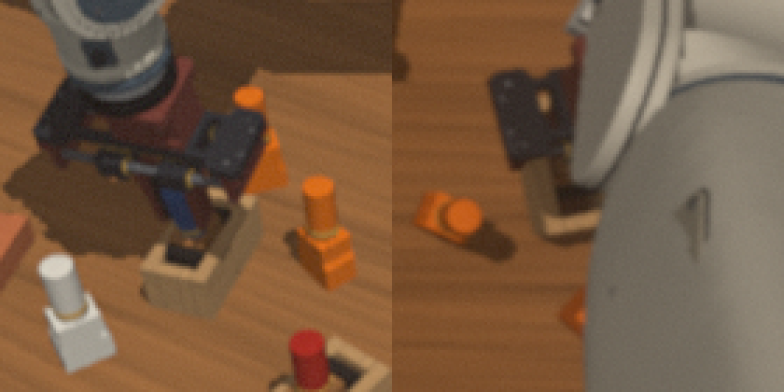

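The crop shows the blue handle leaning towards the far (+x) end with the foot still down in the stand. From the TCP shift the lean is about 9–10°. Now back upright, then over the other way.

```bash
python3 -m inch '[[[0,0.05,0],[-3,0,0.9],0],[[0,0.1,0],[-6,0,2.1],0],[[0,0.15,0],[-9,0,3.6],0],[[0,0.195,0],[-11.4,0,5],0],[[0,0.195,0],[-11.4,0,5],0]]'; python3 go.py .5263 -.2563 .0761 11.7
python3 -m inch '[[[0,0.02,0],[-3,0,-0.3],0],[[0,0.04,0],[-4.5,0,-0.7],0],[[0,0.06,0],[-6,0,-1],0],[[0,0.075,0],[-7,0,-1.2],0],[[0,0.087,0],[-7.5,0,-1.5],0]]'; python3 go.py .5263 -.2563 .0761 11.7
```

```text
t: 5.3
tool_pos: [0.5281, -0.2561, 0.0762]
eef_rot: [-0.0, 0.995, 0.101, 0.004]
ft_force: [0.1, -0.5, -2.2]
grip_width: 0.312
grip_force: 30.0
turn [-0.0001, -0.0081, -0.0016] shift [-1.8, -0.2, 0.1]
t 5.3 pos [ 0.5281 -0.2561  0.0762] q [-0.47  0.57  1.8   0.01  0.77  0.89] F [ 0.1 -0.5 -2.2] w 0.312 gf 30.0
t: 5.8
tool_pos: [0.5229, -0.2575, 0.0779]
eef_rot: [-0.004, 0.994, 0.102, 0.049]
ft_force: [5.8, 1.6, -1.8]
grip_width: 0.313
grip_force: 30.0
turn [0.0013, -0.0985, -0.0006] shift [3.4, -0.5, 2.2]
t 5.8 pos [ 0.5229 -0.2575  0.0779] q [-0.51  0.54  1.86  0.1   0.67  0.78] F [ 5.8  1.6 -1.8] w 0.313 gf 30.0
```

```bash
python3 -m inch '[[[0,0.03,0],[-3,0,-0.6],0],[[0,0.06,0],[-6,0,-1.2],0],[[0,0.09,0],[-9,0,-1.8],0],[[0,0.1,0],[-10,0,-2],0],[[0,0.1,0],[-10,0,-2],0]]'; python3 go.py .5263 -.2563 .0761 11.7
python3 - <<'E'
from h import *
c=env.read_camera("scene");cv2.imwrite("pics/scene3.png",c["frame"][...,::-1])
cv2.imwrite("pics/c3.png",cv2.resize(c["frame"][80:220,150:290,::-1],None,fx=4,fy=4,interpolation=3))
E
```

```text
t: 6.3
tool_pos: [0.5137, -0.2598, 0.0798]
eef_rot: [-0.009, 0.99, 0.101, 0.099]
ft_force: [8.4, 4.0, 3.3]
grip_width: 0.315
grip_force: 30.0
turn [0.0021, -0.1997, -0.0014] shift [12.1, -0.9, 6.2]
t 6.3 pos [ 0.5137 -0.2598  0.0798] q [-0.56  0.51  1.93  0.25  0.57  0.6 ] F [8.4 4.  3.3] w 0.315 gf 30.0
```

View pics/c3.png

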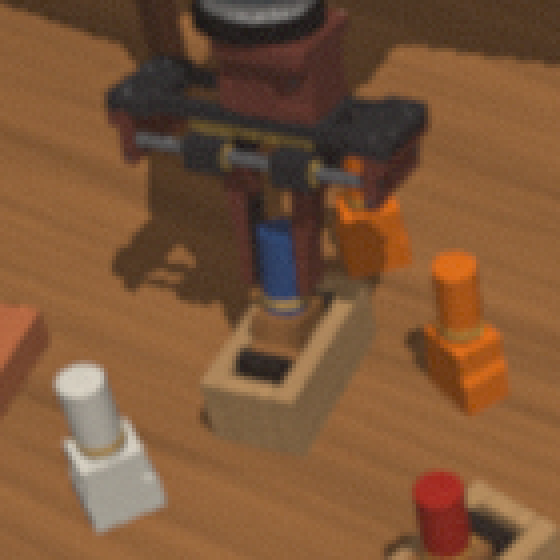

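The crop shows the stamp leaning towards the near end with its foot still down. The far cheek (crop 262,365) stands off from the foot. Back upright, then a gentle pull.

```bash
python3 -m inch '[[[0,-0.05,0],[3,0,1],0],[[0,-0.1,0],[6,0,2.4],0],[[0,-0.15,0],[9,0,4.2],0],[[0,-0.2,0],[12.1,0,6],0],[[0,-0.2,0],[12.1,0,6],0]]'; python3 go.py .5263 -.2563 .0761 11.7
python3 -m inch '[[[0,0,0],[1,0,-3],0],[[0,0,0],[1,0,-6],0],[[0,0,0],[1,0,-9],0],[[0,0,0],[1,0,-12],0],[[0,0,0],[1,0,-15],0]]'; python3 go.py .5263 -.2563 .15 11.7
```

```text
t: 6.85
tool_pos: [0.5265, -0.2571, 0.0761]
eef_rot: [0.001, 0.995, 0.103, -0.002]
ft_force: [0.8, 0.2, 12.0]
grip_width: 0.313
grip_force: 30.0
turn [0.002, 0.004, 0.0014] shift [0.0, -0.8, -0.0]
t 6.85 pos [ 0.5265 -0.2571  0.0761] q [-0.47  0.57  1.8  -0.01  0.77  0.9 ] F [ 0.8  0.2 12. ] w 0.313 gf 30.0
t: 7.35
tool_pos: [0.525, -0.2566, 0.0901]
eef_rot: [0.0, 0.995, 0.102, -0.003]
ft_force: [-0.1, -0.2, -1.3]
grip_width: 0.312
grip_force: 30.0
turn [-0.0003, 0.0052, -0.0007] shift [1.0, -0.0, -59.9]
t 7.35 pos [ 0.525  -0.2566  0.0901] q [-0.47  0.55  1.8  -0.    0.8   0.9 ] F [-0.1 -0.2 -1.3] w 0.312 gf 30.0
```

```bash
python3 -m inch '[[[0,0,0],[0,0,-30],0],[[0,0,0],[0,0,-60],0],[[0,0,0],[0,0,-90],0],[[0,0,0],[0,0,-120],0],[[0,0,0],[0,0,-125],0]]'; python3 go.py .507 .342 .215 11.7
python3 - <<'E'
from h import *
c=env.read_camera("scene");cv2.imwrite("pics/scene4.png",c["frame"][...,::-1])
cv2.imwrite("pics/c4.png",cv2.resize(c["frame"][20:220,120:320,::-1],None,fx=3,fy=3,interpolation=3))
E
```

```text
t: 7.85
tool_pos: [0.5277, -0.2574, 0.2188]
eef_rot: [0.002, 0.995, 0.102, 0.0]
ft_force: [-0.3, -1.1, 0.3]
grip_width: 0.317
grip_force: 30.0
turn [0.004, -0.0001, -0.0006] shift [101.0, -591.2, 1.4]
t 7.85 pos [ 0.5277 -0.2574  0.2188] q [-0.47  0.37  1.72 -0.    1.05  0.9 ] F [-0.3 -1.1  0.3] w 0.317 gf 30.0
```

View pics/c4.png

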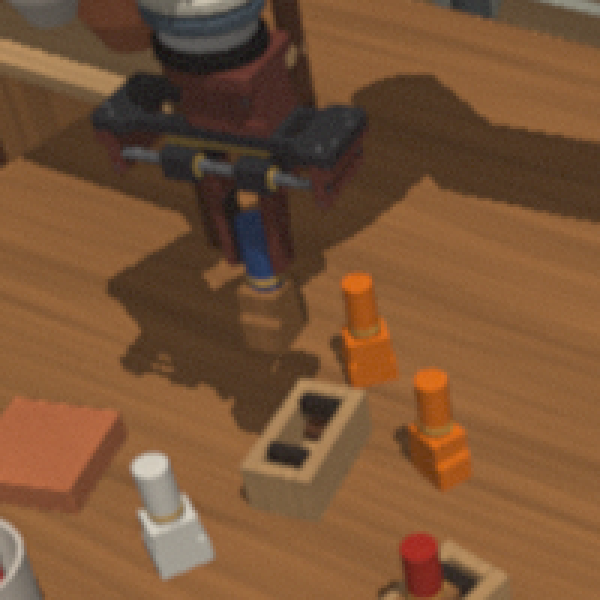

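The stamp is out of the stand and held, with both cheeks pushed back. Now to carry it to the mat.

```bash
python3 -m inch '[[[0,0,0],[101,-591,1],0],[[0,0,0],[101,-591,1],0],[[0,0,0],[101,-591,1],0],[[0,0,0],[101,-591,1],0],[[0,0,0],[101,-591,1],0]]'; python3 go.py .507 .342 .215 11.7
```

```text
t: 8.4
tool_pos: [0.5158, -0.0049, 0.2126]
eef_rot: [0.0, 0.995, 0.101, -0.004]
ft_force: [1.3, -0.2, -0.9]
grip_width: 0.309
grip_force: 30.0
turn [-0.0006, 0.0074, -0.001] shift [61.4, -341.5, -2.6]
t 8.4 pos [ 0.5158 -0.0049  0.2126] q [-0.03  0.28  1.87 -0.    1.    1.34] F [ 1.3 -0.2 -0.9] w 0.309 gf 30.0
```

```bash
python3 -m inch '[[[0,0,0],[61,-341,-2],0],[[0,0,0],[61,-341,-2],0],[[0,0,0],[61,-341,-2],0],[[0,0,0],[61,-341,-2],0],[[0,0,0],[61,-341,-2],0]]'; python3 go.py .507 .342 .215 11.7
```

```text
t: 8.9
tool_pos: [0.5092, 0.2449, 0.2137]
eef_rot: [0.001, 0.995, 0.102, -0.004]
ft_force: [2.0, 0.5, -1.5]
grip_width: 0.313
grip_force: 30.0
turn [0.0007, 0.0075, -0.0004] shift [17.5, -95.6, -1.5]
t 8.9 pos [0.5092 0.2449 0.2137] q [0.43 0.35 1.77 0.   1.03 1.79] F [ 2.   0.5 -1.5] w 0.313 gf 30.0
```

```bash
python3 -m inch '[[[0,0,0],[17.5,-96,-1],0],[[0,0,0],[17.5,-96,-1],0],[[0,0,0],[17.5,-96,-1],0],[[0,0,0],[17.5,-96,50],0],[[0,0,0],[17.5,-96,95],0]]'; python3 -m inch '[[[0,0,0],[0,0,10],0],[[0,0,0],[0,0,10],0]]'; python3 go.py .507 .342 .1 11.7
python3 - <<'E'
from h import *
for n in("scene","top"):
    c=env.read_camera(n);cv2.imwrite(f"pics/{n}5.png",c["frame"][...,::-1])
    P=cloud(c);hsv=cv2.cvtColor(c["frame"],cv2.COLOR_RGB2HSV)
    m=(abs(P[...,0]-.507)<.06)&(abs(P[...,1]-.342)<.06)
    print(n,[(k,m[(P[...,2]>k/1000)&(P[...,2]<k/1000+.01)&m].sum()) for k in range(0,150,10)])
a=cv2.imread("pics/scene5.png")[130:310,360:560]
cv2.imwrite("pics/c5.png",cv2.resize(a,None,fx=3.3,fy=3.3,interpolation=3))
E
```

```text
t: 9.4
tool_pos: [0.5075, 0.3406, 0.1187]
eef_rot: [0.0, 0.995, 0.102, -0.002]
ft_force: [0.4, -0.5, -1.5]
grip_width: 0.31
grip_force: 30.0
t: 9.6
tool_pos: [0.5062, 0.3391, 0.108]
eef_rot: [0.002, 0.995, 0.101, -0.005]
ft_force: [-0.9, -0.3, -1.6]
grip_width: 0.313
grip_force: 30.0
turn [0.0021, 0.0104, -0.0009] shift [1.4, -2.7, 8.0]
t 9.6 pos [0.5062 0.3391 0.108 ] q [0.57 0.55 1.73 0.   0.87 1.94] F [-0.9 -0.3 -1.6] w 0.313 gf 30.0
scene [(0, np.int64(2150)), (10, np.int64(0)), (20, np.int64(0)), (30, np.int64(6)), (40, np.int64(52)), (50, np.int64(62)), (60, np.int64(75)), (70, np.int64(59)), (80, np.int64(105)), (90, np.int64(54)), (100, np.int64(56)), (110, np.int64(82)), (120, np.int64(89)), (130, np.int64(81)), (140, np.int64(169))]
top [(0, np.int64(1259)), (10, np.int64(3)), (20, np.int64(0)), (30, np.int64(0)), (40, np.int64(8)), (50, np.int64(11)), (60, np.int64(18)), (70, np.int64(21)), (80, np.int64(6)), (90, np.int64(16)), (100, np.int64(0)), (110, np.int64(0)), (120, np.int64(0)), (130, np.int64(2)), (140, np.int64(3))]
```

View pics/c5.png

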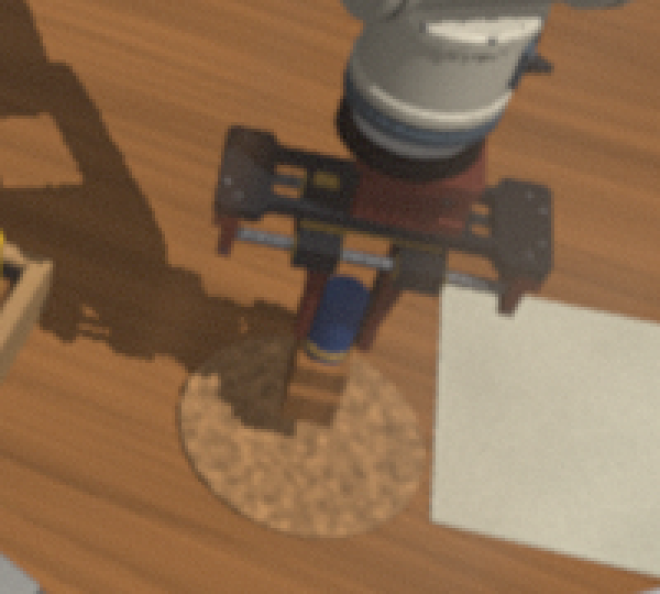

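The crop shows the stamp roughly upright over the mat, base about 35 mm above it. Lowering until contact.

```bash
python3 -m inch '[[[0,0.008,0],[1,-3,10],0],[[0,0.008,0],[1,-3,19],0],[[0,0.008,0],[1,-3,25],0],[[0,0.008,0],[1,-3,29],0],[[0,0.008,0],[1,-3,30],0]]'; python3 -m inch '[[[0,0,0],[0,0,1],0],[[0,0,0],[0,0,2],0],[[0,0,0],[0,0,2],0]]'; python3 go.py .507 .342 .073 11.7
```

```text
t: 10.2
tool_pos: [0.5077, 0.3437, 0.0799]
eef_rot: [0.0, 0.995, 0.102, 0.001]
ft_force: [-0.6, 0.7, -1.2]
grip_width: 0.314
grip_force: 30.0
t: 10.5
tool_pos: [0.5081, 0.3439, 0.0785]
eef_rot: [-0.0, 0.995, 0.102, 0.002]
ft_force: [-0.2, -0.3, -1.0]
grip_width: 0.311
grip_force: 30.0
turn [-0.0, -0.0031, -0.0004] shift [-1.4, 1.6, 5.5]
t 10.5 pos [0.5081 0.3439 0.0785] q [ 0.58  0.59  1.74 -0.    0.81  1.94] F [-0.2 -0.3 -1. ] w 0.311 gf 30.0
```

```bash
python3 -m inch '[[[0,0,0],[0,0,1],0],[[0,0,0],[0,0,2],0],[[0,0,0],[0,0,3],0],[[0,0,0],[0,0,3.5],0],[[0,0,0],[0,0,3.5],0]]'; python3 -m inch '[[[0,0,0],[0,0,0.8],0],[[0,0,0],[0,0,1.5],0],[[0,0,0],[0,0,1.5],0]]'
```

```text
t: 11.0
tool_pos: [0.508, 0.3438, 0.0749]
eef_rot: [-0.0, 0.995, 0.102, 0.001]
ft_force: [-0.0, -0.3, -1.4]
grip_width: 0.315
grip_force: 30.0
t: 11.3
tool_pos: [0.508, 0.3439, 0.0734]
eef_rot: [-0.0, 0.995, 0.102, 0.001]
ft_force: [-0.0, -0.2, -0.9]
grip_width: 0.317
grip_force: 30.0
```

```bash
python3 -m inch '[[[0,0,0],[0,0,0.7],0],[[0,0,0],[0,0,1.4],0],[[0,0,0],[0,0,1.5],0],[[0,0,0],[0,0,1.5],0]]'; python3 go.py .507 .342 .073 11.7|tail -1;  python3 -m inch '[[[0,0,0],[0,0,0.7],0],[[0,0,0],[0,0,1],0],[[0,0,0],[0,0,1],0]]'
```

```text
t: 11.7
tool_pos: [0.5085, 0.3441, 0.0732]
eef_rot: [-0.0, 0.995, 0.102, 0.002]
ft_force: [-1.8, -1.1, 7.0]
grip_width: 0.312
grip_force: 30.0
t 11.7 pos [0.5085 0.3441 0.0732] q [ 0.58  0.6   1.74 -0.    0.8   1.94] F [-1.8 -1.1  7. ] w 0.312 gf 30.0
t: 12.0
tool_pos: [0.5092, 0.3443, 0.073]
eef_rot: [-0.001, 0.995, 0.102, 0.003]
ft_force: [-0.6, -2.4, 12.7]
grip_width: 0.315
grip_force: 30.0
```

```bash
python3 -m inch '[[[0,0,0],[0,0,-1],0],[[0,0,0],[0,0,-1.5],0.5],[[0,0,0],[0,0,-1.5],0.8],[[0,0,0],[0,0,-1.5],0.8],[[0,0,0],[0,0,-1.5],0.8]]'; python3 -m inch '[[[0,0,0],[0,0,0],0.8],[[0,0,0],[0,0,0],0.8],[[0,0,0],[0,0,-10],0.8],[[0,0,0],[0,0,-30],0.8],[[0,0,0],[0,0,-60],0.8]]'; python3 -m inch '[[[0,0,0],[0,0,-45],0.8],[[0,0,0],[0,0,-90],0.8],[[0,0,0],[-50,0,-100],0.8],[[0,0,0],[-100,0,-100],0.8],[[0,0,0],[-100,0,-100],0.8]]'
python3 - <<'E'
from h import *
c=env.read_camera("scene");cv2.imwrite("pics/scene6.png",c["frame"][...,::-1])
P=cloud(c);hsv=cv2.cvtColor(c["frame"],cv2.COLOR_RGB2HSV)
m=(hsv[...,0]>105)&(hsv[...,0]<130)&(hsv[...,1]>120)&(abs(P[...,0]-.507)<.08)&(abs(P[...,1]-.342)<.08)
Q=P[m];print(len(Q),Q.min(0).round(3),Q.max(0).round(3));t=Q[Q[:,2]>Q[:,2].max()-.007];print(t.mean(0).round(4));print(env.observe()["ft_force"])
cv2.imwrite("pics/c6.png",cv2.resize(c["frame"][130:310,360:560,::-1],None,fx=3.3,fy=3.3,interpolation=3))
E
```

```text
t: 12.5
tool_pos: [0.5079, 0.3438, 0.0722]
eef_rot: [-0.0, 0.995, 0.102, 0.001]
ft_force: [0.1, 0.7, 0.2]
grip_width: 0.642
grip_force: 0.0
t: 13.0
tool_pos: [0.5069, 0.3432, 0.1323]
eef_rot: [0.001, 0.995, 0.102, 0.0]
ft_force: [0.7, -0.2, -0.2]
grip_width: 0.8
grip_force: 0.0
t: 13.5
tool_pos: [0.4041, 0.3213, 0.2325]
eef_rot: [0.001, 0.995, 0.102, -0.0]
ft_force: [-0.4, -1.1, -0.1]
grip_width: 0.8
grip_force: 0.0
24 [0.5   0.331 0.106] [0.515 0.343 0.113]
[0.5076 0.3369 0.1089]
[ 0.57331548 -0.32295657  0.0618028 ]
```

View pics/c6.png

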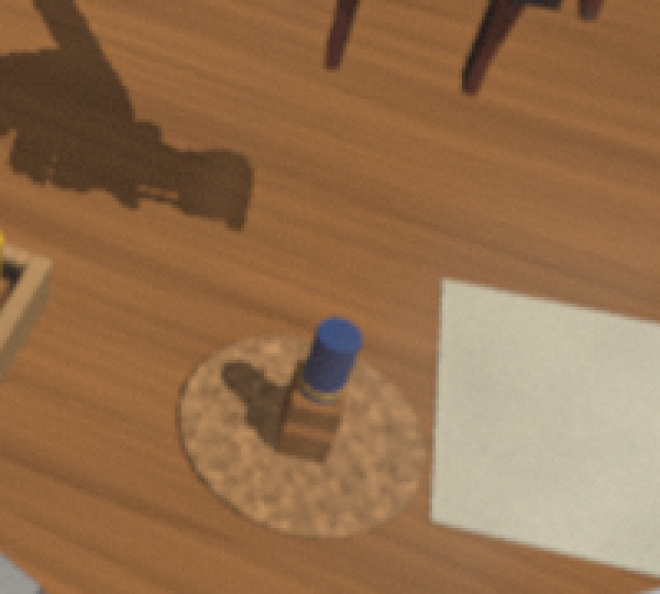

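The stamp stands free and upright near the mat's centre (crop 320,420), with its top at z≈0.110 as expected. The gripper is clear, so I'm handing in.

```bash
python3 -c "
from bench import env
print(env.job_done())"
```

```text
the job is handed in; nothing more can be done
None
```

I rocked the blue stamp about 9–10° each way, pulled it out with almost no resistance and stood it upright near the middle of the cork mat; the job is handed in at about 13.5 s of the 42 s allowed, but the hand-in call returned no verdict.

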